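Fetch the budgie's rattle from behind the feeding things

TASK

Get the orange rattle out from behind the feeding things: first, without disturbing the rattle, stand the steel cup, the beige ramekin and the amber jar wholly on the cork mat, then, while all three stand there, lay the rattle flat inside the bamboo basket. After that put the three back, each centred on its own coaster: the cup on blue, the ramekin on red, the jar on green. Keep the three upright all the time, and let go of everything at the end.

Things in the scene. Friction and masses are not known exactly. Their poses are not given: they have to be found in the camera images.
- cup: Stainless steel feeding cup, open at the top, upright, round: 60 mm diameter (straight sides), 55 mm high, wall 3 mm, about 0.1 kg. Origin at the centre of its underside, z up. It starts on the blue coaster.
- ramekin: Beige ceramic ramekin, open at the top, upright, round: 66 mm diameter (straight sides), 45 mm high, wall 5 mm, about 0.18 kg. Origin at the centre of its underside, z up. It starts on the red coaster.
- jar: Closed amber glass seed jar with a yellow lid, upright, round: 54 mm diameter (lid 55 mm), 70 mm high, about 0.16 kg. Origin at the centre of its underside, z up. It starts on the green coaster.
- rattle: Small orange plastic rattle, a dumb-bell lying flat: 96 mm long along its own y, two rounded 28 mm cube ends with yellow dots, joined by a square 16 mm bar, 40 mm of it free; 0.04 kg. Origin at its middle, in the bar's axis, 14 mm above what it lies on; z up. It starts on the bay's floor between coasters and back wall, its y about along the bay's y.
- blue_coaster: Blue round coaster, 80 mm diameter, 3 mm thick, fixed on the bay's floor. Origin at the centre of its underside (top at +3 mm). Place of the cup. The three coasters stand in a row along the bay's y, 85 mm apart, in any order, about 50 mm before the bay's middle.
- red_coaster: Red round coaster, same size and origin as the blue one, fixed on the bay's floor. Place of the ramekin.
- green_coaster: Green round coaster, same size and origin as the blue one, fixed on the bay's floor. Place of the jar.
- bay: Fixed mint-green plastic tray, 200 mm (x) by 280 mm (y), floor 4 mm thick, with 5 mm walls 30 mm high along its back (+x) edge and both y edges, open at the front (-x, towards the robot). Origin at the centre of its underside on the table; x points to the back wall.
- side_mat: Fixed cork mat, the side area: 280 mm (x) by 130 mm (y), 3 mm thick, empty at the start. Origin at the centre of its underside on the table. It lies to the left or the right of the bay.
- basket: Fixed shallow open bamboo-coloured basket, outside 150 mm (x) by 130 mm (y) by 32 mm high, walls and floor 5 mm, empty at the start. Origin at the centre of its underside on the table. It lies on the other side of the bay from the mat.
Not all that is in view belongs to the job. There is more than one size of the rattle; the job needs the larger.

How it is judged:
On the way, in this order (a step that is already met when the one before it is completed fails the run):
1. the cup, the ramekin and the jar all stand upright on the cork mat, the rattle not yet disturbed (within 20 mm of its start) (x of cup in the frame of side_mat between -0.12 and 0.12 m and y of cup in the frame of side_mat between -0.045 and 0.045 m and z of each of cup, ramekin, jar in the frame of side_mat below 0.008 m and angle between each of cup, ramekin, jar's own z axis and vertical below 0.2 rad and x of ramekin in the frame of side_mat between -0.12 and 0.12 m and y of ramekin in the frame of side_mat between -0.045 and 0.045 m and x of jar in the frame of side_mat between -0.12 and 0.12 m and y of jar in the frame of side_mat between -0.045 and 0.045 m and distance of rattle from where it was at the start of the episode below 0.02 m), for 0.2 s.
2. the rattle lies flat inside the basket while the three still stand on the mat (x of cup in the frame of side_mat between -0.12 and 0.12 m and y of cup in the frame of side_mat between -0.045 and 0.045 m and z of each of cup, ramekin, jar in the frame of side_mat below 0.008 m and angle between each of cup, ramekin, jar's own z axis and vertical below 0.2 rad and x of ramekin in the frame of side_mat between -0.12 and 0.12 m and y of ramekin in the frame of side_mat between -0.045 and 0.045 m and x of jar in the frame of side_mat between -0.12 and 0.12 m and y of jar in the frame of side_mat between -0.045 and 0.045 m and x of rattle in the frame of basket between -0.06 and 0.06 m and y of rattle in the frame of basket between -0.05 and 0.05 m and z of rattle in the frame of basket below 0.025 m), for 0.2 s.
At the end, for the whole second after the job is handed in: The cup stands on the blue, the ramekin on the red and the jar on the green coaster, each upright and within 15 mm of its coaster's centre; the rattle lies flat inside the basket (its middle within 60 by 50 mm of the basket's middle and less than 25 mm above the table); all is released and at rest (horizontal distance between cup and blue_coaster below 0.015 m and z of cup in the frame of blue_coaster below 0.008 m and angle between each of cup, ramekin, jar's own z axis and vertical below 0.15 rad and horizontal distance between ramekin and red_coaster below 0.015 m and z of ramekin in the frame of red_coaster below 0.008 m and horizontal distance between jar and green_coaster below 0.015 m and z of jar in the frame of green_coaster below 0.008 m and x of rattle in the frame of basket between -0.06 and 0.06 m and y of rattle in the frame of basket between -0.05 and 0.05 m and z of rattle in the frame of basket below 0.025 m and linear speed of each of cup, ramekin, jar, rattle below 0.02 m/s); the robot touches nothing.
It fails at once if the cup, the ramekin or the jar is tipped (more than about 35 degrees) (angle between any of cup, ramekin, jar's own z axis and vertical above 0.6 rad).
It also fails if it takes over 138 s, if anything falls off the work surface, if the arm or the gripper's body presses on something with over 40 N, if the wrist force passes 120 N, or if a joint passes its speed limit or range.

ROBOT

A 7-joint arm with a two-finger parallel gripper is mounted at the origin on the work surface. World frame = base frame: x ahead of the robot, y to its left, z up, the work surface at z = 0. Lengths are in m, angles in rad, forces in N, time in s.
With the tool pointing down it reaches from about 0.4 to 0.85 m from the base axis. Payload 10.4 kg.
Tool frame: the origin (TCP) lies at the very end of the fingers, on their centre line; the grasp point (between the pads) lies 19 mm behind it (r.pinch_z is the distance from the TCP to the grasp point, in m); z points along the fingers, y is the line along which they close (so a half turn about z gives the same grasp; the last joint's range is limited). The gripper opens to 87 mm and grips with 3 to 60 N. Pads are 19 mm wide; open, the fingers measure 117 mm over their backs; the gripper's body (75 mm by 190 mm) begins 51 mm behind the grasp point.
Start: joints at [1.302, 0.332, -0.065, 1.46, 0.022, 1.35, -0.088], TCP at [0.152, -0.606, 0.223] pointing down, gripper open.
Joint ranges: [-2.6, 2.6], [-0.5, 2.12], [-1.47, 1.34], [0.16, 2.42], [-1.27, 4.41], [0.06, 2.06], [-2.6, 2.6]. Speed limits (rad/s): [2.22, 2.22, 2.79, 2.79, 3.14, 3.14, 3.14].

INTERFACE

Orientations are given as a unit quaternion [x, y, z, w].
In Python, from bench import r, camera gives the robot as it stands. The module is installed in compiled form; this text tells all that it offers.
- The arm moves only by the shell command python3 -m pendant 'ROWS' [FORCE]. ROWS is JSON, a list of rows, each an object with "dp": the shift along the tool's x, y, z as a fraction of full scale, a list of three; "rotation": the turn, a rotation vector about the tool's x, y, z as a fraction of full scale, a list of three; "jaw": the opening, from 0 (shut) to 1 (fully open). A call has 1 to 8 rows; each row is the pose to reach, as a shift and turn from the pose commanded when the call began, along the tool's axes at that moment, turning the shorter way round; what a row does not reach only later rows make up. Full scale, the value 1, is 0.15 m for a shift and 2 pi rad for a turn. A row lasts 1/8 s, in which the tool goes at most 62.5 mm and 10.7 degrees, less where a joint would pass 70% of its speed; a pose out of reach is approached as far as the arm can. A call with a number of a shift or a turn outside -1 to 1 is refused whole. A call with a gripper value outside its range is refused whole. The fingers move at their own pace and stop on an object; FORCE is the grip in N (left out, the last holds). Time passes only in rows, so rows that repeat a pose let the fingers close. It gives the time, the measured TCP pose, the force, the opening and the grip force at its end, in the units of the state.
- r.read_state(): the state, without advancing time (a new reading comes with each control period).
- camera(name): name is "side" or "top" or "wrist"; returns a dict with "image" (420x560x3 uint8, red, green, blue), "z_map" (420x560 float32, m along the optical axis (not along the pixel's ray), 0 where there is no reading), "mtx" (3x3 intrinsics, pixels), "T" (4x4, takes a point from camera to world coordinates). Camera axes: x right, y down, z forward; pixel columns grow to the right and rows downward; lengths in m; the calibration is good to about 2 mm. A picture is of the moment at which its call begins.
- r.close_job(): hands the job in; it is judged then, once.
The state is a dict: "time": time; "joint_positions": joint angles; "joint_vel": joint speeds; "joint_torque": joint torques, N m; "ee_pos": TCP position; "eef_rot": TCP orientation; "ft_force": force on the tool from outside, world axes, zero at the start; "torque": the same for the moment, N m; "width": finger opening in m; "grip_force": force on a finger pad.
Only numpy, scipy, OpenCV 4.12 (cv2) and the standard library are available. Lean on these libraries where they do the work, as an engineer would, in place of code of your own. Each camera call takes 0.05 s, during which the arm holds its last target. There are 200 camera calls.

## Working session

There is one attempt and no reset: what is moved stays moved. The work goes in short steps, Python scripts to look and compute and a shell command to move; the robot and the scene stay as the last step left them, time stands still between calls to the robot, and variables do not carry over. Pictures are saved under pics/ and viewed, at most 14 in all, crops included, and the job is handed in when it is done.

```bash
mkdir -p pics; python3 - <<'E'
from bench import r,camera
import cv2,numpy as np
s=r.read_state(); print(s['time'],s['ee_pos'],s['eef_rot'],s['width'])
for n in ['top','side']:
    c=camera(n); np.savez('cap_'+n,**c); cv2.imwrite(f'pics/{n}0.png',c['image'][:,:,::-1]); print(n,c['T'].round(3).tolist(),c['mtx'].round(1).tolist())
E
```

```text
0.0 [ 0.15199278 -0.60584844  0.22176932] [ 9.92453784e-01  1.22617301e-01 -1.12223623e-04 -6.86826363e-04] 0.08714412518956895
top [[0.01, -0.993, 0.12, 0.47], [-0.999, -0.014, -0.032, 0.011], [0.033, -0.12, -0.992, 0.936], [0.0, 0.0, 0.0, 1.0]] [[463.8, 0.0, 282.0], [0.0, 463.8, 211.5], [0.0, 0.0, 1.0]]
side [[-0.82, -0.284, 0.497, 0.221], [-0.572, 0.408, -0.712, 0.503], [-0.001, -0.868, -0.497, 0.418], [0.0, 0.0, 0.0, 1.0]] [[389.9, 0.0, 283.6], [0.0, 389.9, 208.7], [0.0, 0.0, 1.0]]
```

View pics/top0.png

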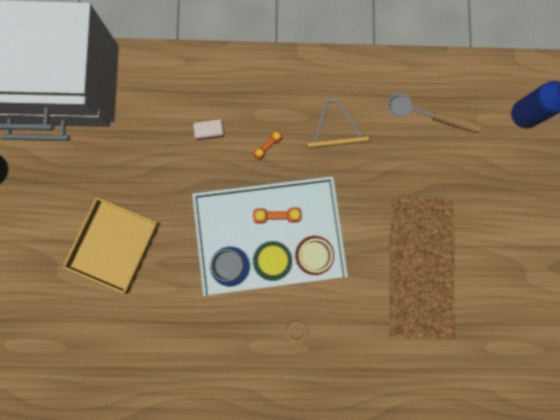

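View pics/side0.png

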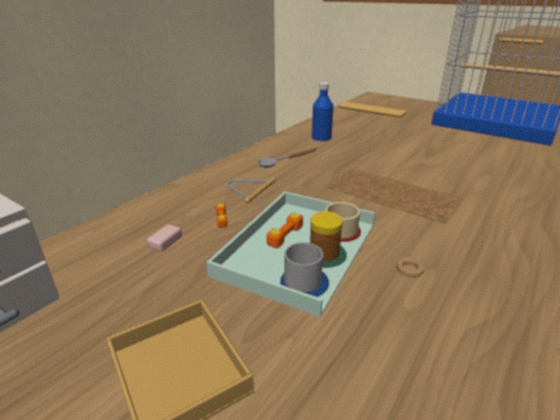

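The top view shows the cup on blue at about (230,266), the jar on green at (272,260) and the ramekin on red at (315,255). The basket is at (112,245) and the mat at (422,267). There are two rattle candidates: one inside the bay at (277,215), and a shorter one at (268,145) outside it. The bay one fits the description. I'll measure everything and check both rattles in a crop.

```bash
cat > h.py <<'E'
import numpy as np,cv2
def cloud(c):
    z=c['z_map'];v,u=np.indices(z.shape);K=c['mtx']
    p=np.stack([(u-K[0,2])*z/K[0,0],(v-K[1,2])*z/K[1,1],z],-1)
    w=p@c['T'][:3,:3].T+c['T'][:3,3]; w[z==0]=np.nan; return w
def circ(p):
    A=np.c_[2*p[:,:2],np.ones(len(p))];s=np.linalg.lstsq(A,(p[:,:2]**2).sum(1),rcond=None)[0]
    return s[:2],np.sqrt(s[2]+s[0]**2+s[1]**2)
def hsv(c): return cv2.cvtColor(np.ascontiguousarray(c['image']),cv2.COLOR_RGB2HSV)
E
python3 - <<'E'
from h import *
for n in ['top','side']:
    c=dict(np.load(f'cap_{n}.npz')); w=cloud(c); H=hsv(c); h,s,v=[H[...,i].astype(int) for i in range(3)]
    if n=='top': px=dict(cup=(230,266),jar=(272,260),ram=(315,255),ratbar=(277,215),endL=(260,215),endR=(294,215),small=(268,145),bayfloor=(225,225),mat=(422,267),basket=(112,245),table=(350,380))
    else: px=dict(jar=(326,221),ram=(342,210),ratbar=(286,230),endL=(275,238),endR=(296,221),bayfloor=(260,255),mat=(400,195),basket=(180,360))
    for k,(a,b) in px.items(): print(n,k,np.nanmedian(w[b-1:b+2,a-1:a+2].reshape(-1,3),0).round(4))
    z=w[...,2]
    def rep(k,m):
        p=w[m&np.isfinite(z)]; 
        if len(p)<10: print(n,k,'few');return
        uv=np.argwhere(m)[:,::-1].astype(np.float32)
        R=cv2.minAreaRect((p[:,:2]*1000).astype(np.float32)); print(n,k,len(p),'rect',np.round(R[0],1),np.round(R[1],1),round(R[2],1),'z',np.percentile(p[:,2],[5,50,95]).round(4))
    V,U=np.indices(z.shape)
    if n=='top':
        box=lambda a,b,cc,d:(U>a)&(U<b)&(V>cc)&(V<d)
        rep('basket',box(55,170,190,300)&(z>.022)&(z<.05))
        rep('baywalls',box(185,352,170,300)&(h>60)&(h<105)&(s<90)&(v>110)&(z>-.01)&(z<.045))
        rep('bayrim',box(185,352,170,300)&(z>.022)&(z<.04)&(s<90)&~box(245,310,200,230))
        rep('rattle',box(245,310,200,230)&(s>150)&(h<32))
        rep('small',box(245,310,120,170)&(s>180)&(h<32))
        rep('mat',box(375,475,185,350)&(h<20)&(v<150)&(s>110)&(z>.0005))
        for k,b,lo,hi in [('cup',box(205,254,240,292),.05,.075),('jar',box(250,296,236,284),.07,.09),('ram',box(292,340,232,280),.04,.065)]:
            m=b&(z>lo)&(z<hi); rep(k,m)
            p=w[m];c0=np.array(cv2.minEnclosingCircle((p[:,:2]*1000).astype(np.float32))[0]);print(k,'enc',c0.round(1),cv2.minEnclosingCircle((p[:,:2]*1000).astype(np.float32))[1])
        for k,lo,hi,b in [('blue',105,130,box(205,254,240,292)),('green',50,90,box(250,296,236,284)),('red',-1,8,box(292,340,232,280))]:
            m=b&(h>lo)&(h<hi)&(s>120)&(v<150)&(z<.02); p=w[m];print(k,len(p),[x.round(4) for x in circ(p)],np.median(p[:,2]))
            print(k,'enc',cv2.minEnclosingCircle((p[:,:2]*1000).astype(np.float32)))
im=np.load('cap_top.npz')['image'][110:300,180:360,::-1]
cv2.imwrite('pics/crop1.png',cv2.resize(im,None,fx=3,fy=3,interpolation=cv2.INTER_CUBIC))
E
```

```text
top cup [0.4723 0.083  0.0127]
top jar [0.484  0.001  0.0789]
top ram [ 0.4958 -0.0852  0.0132]
top ratbar [ 0.5732 -0.0082  0.0267]
top endL [0.5719 0.0251 0.0339]
top endR [ 0.5728 -0.0416  0.0324]
top small [0.7172 0.0115 0.0173]
top bayfloor [0.5541 0.0956 0.0042]
top mat [ 0.4744 -0.3022  0.0051]
top basket [0.5111 0.3174 0.007 ]
top table [ 0.2534 -0.1555  0.0007]
top basket 1010 rect [511.1 312.3] [131.3 150.3] 68.0 z [0.0236 0.0317 0.0349]
top baywalls 10246 rect [534.2   6.7] [198.1 277.7] 7.9 z [0.0024 0.0053 0.0296]
top bayrim 1194 rect [534.5   5.9] [199.4 280.7] 8.1 z [0.024  0.0304 0.0338]
top rattle 421 rect [573.4  -7.4] [23.8 88.8] 2.5 z [0.0249 0.0314 0.0351]
top small 238 rect [718.   12.7] [19.5 66.8] 44.9 z [0.0139 0.0193 0.0231]
top mat 13187 rect [ 477.7 -311.7] [205.6 333.2] 89.1 z [0.0009 0.0034 0.0065]
top cup 183 rect [475.   85.6] [57.6 58.1] 0.6 z [0.0532 0.0626 0.0653]
cup enc [474.6  85.3] 29.90775489807129
top jar 678 rect [484.1  -0.9] [51.4 51.8] 0.6 z [0.0753 0.0779 0.0802]
jar enc [484.   -1.1] 27.368146896362305
top ram 302 rect [494.9 -83. ] [64.7 64.9] 63.9 z [0.0442 0.0524 0.0552]
ram enc [494.9 -83.3] 32.95359802246094
blue 225 [array([0.473 , 0.0854]), np.float64(0.0343)] 0.007910152984931473
blue enc ((471.86505126953125, 81.99697875976562), 36.98446273803711)
green 0 [array([0., 0.]), np.float64(0.0)] nan
green enc ((0.0, 0.0), 0.0)
red 59 [array([ 0.496 , -0.0845]), np.float64(0.0361)] 0.00805488888567596
red enc ((496.1815185546875, -83.30950164794922), 36.699771881103516)
side jar [0.4805 0.0075 0.0777]
side ram [ 0.5067 -0.106   0.0359]
side ratbar [0.5662 0.0006 0.0239]
side endL [0.5639 0.0386 0.0273]
side endR [ 0.5647 -0.0301  0.0285]
side bayfloor [0.5754 0.0693 0.0049]
side mat [ 0.4533 -0.2915  0.0041]
side basket [0.5208 0.3036 0.0054]
  return _methods._mean(a, axis=axis, dtype=dtype,
  ret = ret.dtype.type(ret / rcount)
```

View pics/crop1.png

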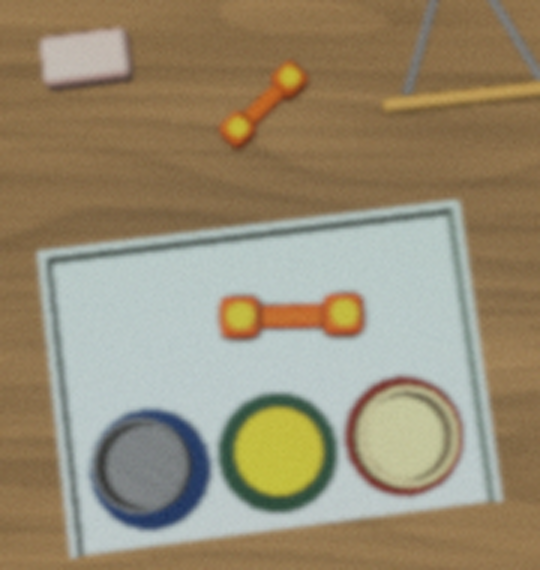

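The bay rattle at (277,215) is about 90–96 mm long. The one outside at (268,145) is about 67 mm, so it's the decoy. The coaster row fits bay yaw of about 8°: blue ≈ (.473,.0835), green ≈ (.485,-.001), red ≈ (.4965,-.085). The mat centre is at about (.474,-.302). First move: turn the tool so it closes along world x, then approach above the cup.

```bash

python3 -m pendant '[{"dp":[1,0,0],"rotation":[0,0,-0.2109],"jaw":1},{"dp":[1,0,0],"rotation":[0,0,-0.2109],"jaw":1},{"dp":[1,0,0],"rotation":[0,0,-0.2109],"jaw":1},{"dp":[1,0,0],"rotation":[0,0,-0.2109],"jaw":1},{"dp":[1,0,0],"rotation":[0,0,-0.2109],"jaw":1},{"dp":[1,0,0],"rotation":[0,0,-0.2109],"jaw":1},{"dp":[1,0,0],"rotation":[0,0,-0.2109],"jaw":1},{"dp":[1,0,0],"rotation":[0,0,-0.2109],"jaw":1}]' 15
python3 -m pendant '[{"dp":[0.87,0.24,0],"rotation":[0,0,0],"jaw":1},{"dp":[0.87,0.24,0],"rotation":[0,0,0],"jaw":1},{"dp":[0.87,0.24,0],"rotation":[0,0,0],"jaw":1},{"dp":[0.87,0.24,0],"rotation":[0,0,0],"jaw":1}]'
```

```text
time: 1.1
ee_pos: [0.2974, -0.5696, 0.2221]
eef_rot: [0.707, 0.707, 0.0, -0.0]
ft_force: [0.0, -0.8, 0.1]
width: 0.0869
grip_force: 0.0
time: 1.6
ee_pos: [0.3337, -0.4391, 0.2229]
eef_rot: [0.708, 0.706, -0.0, 0.0]
ft_force: [-0.9, -0.8, 0.1]
width: 0.0868
grip_force: 0.0
```

```bash

python3 -m pendant '[{"dp":[0.874,0.235,0],"rotation":[0,0,0],"jaw":1},{"dp":[0.874,0.235,0],"rotation":[0,0,0],"jaw":1},{"dp":[0.874,0.235,0],"rotation":[0,0,0],"jaw":1},{"dp":[0.874,0.235,0],"rotation":[0,0,0],"jaw":1}]'
python3 -m pendant '[{"dp":[0.874,0.235,0],"rotation":[0,0,0],"jaw":1},{"dp":[0.874,0.235,0],"rotation":[0,0,0],"jaw":1},{"dp":[0.874,0.235,0],"rotation":[0,0,0],"jaw":1},{"dp":[0.874,0.235,0],"rotation":[0,0,0],"jaw":1}]'
python3 -m pendant '[{"dp":[0.874,0.235,0],"rotation":[0,0,0],"jaw":1},{"dp":[0.874,0.235,0],"rotation":[0,0,0],"jaw":1},{"dp":[0.874,0.235,0],"rotation":[0,0,0],"jaw":1},{"dp":[0.874,0.235,0],"rotation":[0,0,0],"jaw":1}]'
python3 -m pendant '[{"dp":[0.874,0.235,0],"rotation":[0,0,0],"jaw":1},{"dp":[0.874,0.235,0],"rotation":[0,0,0],"jaw":1},{"dp":[0.874,0.235,0],"rotation":[0,0,0],"jaw":1},{"dp":[0.874,0.235,0.4],"rotation":[0,0,0],"jaw":1},{"dp":[0.874,0.235,0.4],"rotation":[0,0,0],"jaw":1},{"dp":[0.874,0.235,0.4],"rotation":[0,0,0],"jaw":1},{"dp":[0.874,0.235,0.4],"rotation":[0,0,0],"jaw":1}]'
python3 - <<'E'
from bench import r,camera
from h import *
c=camera('wrist'); np.savez('cap_w',**c); cv2.imwrite('pics/w1.png',c['image'][:,:,::-1]); print(c['T'].round(3).tolist())
E
```

```text
time: 2.1
ee_pos: [0.3686, -0.3093, 0.2227]
eef_rot: [0.708, 0.706, -0.0, 0.0]
ft_force: [0.4, 0.2, 0.4]
width: 0.0868
grip_force: 0.0
time: 2.6
ee_pos: [0.404, -0.1786, 0.2226]
eef_rot: [0.708, 0.707, 0.0, 0.0]
ft_force: [-0.2, 0.1, 0.2]
width: 0.0871
grip_force: 0.0
time: 3.1
ee_pos: [0.4395, -0.0477, 0.2224]
eef_rot: [0.708, 0.706, 0.0, -0.0]
ft_force: [-0.3, -0.5, 0.2]
width: 0.0867
grip_force: 0.0
time: 3.98
ee_pos: [0.4757, 0.0845, 0.1644]
eef_rot: [0.708, 0.707, 0.001, 0.001]
ft_force: [0.2, 0.4, 0.3]
width: 0.0871
grip_force: 0.0
[[1.0, -0.003, 0.002, 0.476], [-0.002, -0.954, -0.299, 0.167], [0.003, 0.299, -0.954, 0.326], [0.0, 0.0, 0.0, 1.0]]
```

View pics/w1.png

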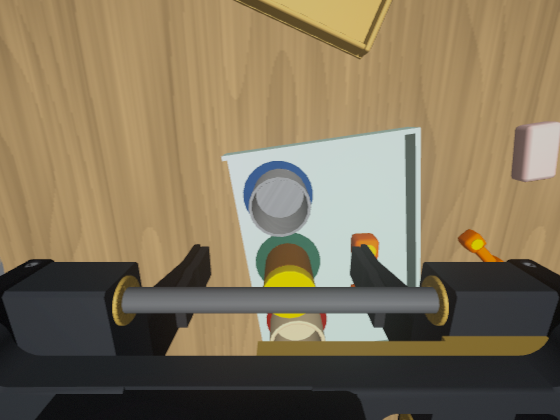

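The wrist view shows the cup at (280,200) between the fingertips in x, with the jar at (290,280) and the ramekin at (297,330). The rattle is at (365,245), clear of the right finger. I'll fit the cup rim from this second view.

```bash
python3 - <<'E'
from h import *
c=dict(np.load('cap_w.npz')); w=cloud(c); z=w[...,2]; V,U=np.indices(z.shape); H=hsv(c)
m=(U>235)&(U<325)&(V>155)&(V<245)&(z>.055)&(z<.075); p=w[m]; print(len(p),np.median(p[:,2]),circ(p),cv2.minEnclosingCircle((p[:,:2]*1000).astype(np.float32)))
h,s=H[...,0],H[...,1]
m=(U>235)&(U<325)&(V>150)&(V<245)&(h>100)&(h<130)&(s>130)&(z<.015)&(z>0); p=w[m]; print('blue',len(p),np.median(p[:,2]),cv2.minEnclosingCircle((p[:,:2]*1000).astype(np.float32)))
E
```

```text
748 0.061034514879886675 (array([0.47615304, 0.08849845]), np.float64(0.028126055131529062)) ((476.1688232421875, 88.02815246582031), 29.948991775512695)
blue 691 0.0065179317100445 ((473.6327209472656, 86.33938598632812), 38.87537384033203)
```

Two views agree: cup at (.4755,.087), rim z .061. Descend and grip.

```bash

python3 -m pendant '[{"dp":[0.015,0,0.35],"rotation":[0,0,0],"jaw":1},{"dp":[0.015,0,0.65],"rotation":[0,0,0],"jaw":1},{"dp":[0.015,0,0.85],"rotation":[0,0,0],"jaw":1},{"dp":[0.015,0,0.95],"rotation":[0,0,0],"jaw":1},{"dp":[0.015,0,0.95],"rotation":[0,0,0],"jaw":0},{"dp":[0.015,0,0.95],"rotation":[0,0,0],"jaw":0},{"dp":[0.015,0,0.95],"rotation":[0,0,0],"jaw":0},{"dp":[0.015,0,0.95],"rotation":[0,0,0],"jaw":0}]' 15
```

```text
time: 5.03
ee_pos: [0.4752, 0.0874, 0.0209]
eef_rot: [0.707, 0.707, 0.0, 0.001]
ft_force: [-0.6, -0.4, 6.7]
width: 0.0593
grip_force: 15.0
```

```bash

python3 -m pendant '[{"dp":[0,0,-0.2],"rotation":[0,0,0],"jaw":0},{"dp":[0,0,-0.5],"rotation":[0,0,0],"jaw":0},{"dp":[0,0,-0.87],"rotation":[0,0,0],"jaw":0},{"dp":[0,0,-0.87],"rotation":[0,0,0],"jaw":0}]'
python3 -m pendant '[{"dp":[-0.27,-0.07,0],"rotation":[0,0,0],"jaw":0},{"dp":[-0.54,-0.14,0],"rotation":[0,0,0],"jaw":0},{"dp":[-0.805,-0.2,0],"rotation":[0,0,0],"jaw":0}]'
python3 -m pendant '[{"dp":[-0.27,-0.07,0],"rotation":[0,0,0],"jaw":0},{"dp":[-0.54,-0.14,0],"rotation":[0,0,0],"jaw":0},{"dp":[-0.805,-0.2,0],"rotation":[0,0,0],"jaw":0}]'
python3 -m pendant '[{"dp":[-0.27,-0.07,0],"rotation":[0,0,0],"jaw":0},{"dp":[-0.54,-0.14,0],"rotation":[0,0,0],"jaw":0},{"dp":[-0.7,-0.18,0],"rotation":[0,0,0],"jaw":0},{"dp":[-0.805,-0.2,0],"rotation":[0,0,0],"jaw":0},{"dp":[-0.805,-0.2,0],"rotation":[0,0,0],"jaw":0}]'
```

```text
time: 5.52
ee_pos: [0.4768, 0.088, 0.1543]
eef_rot: [0.707, 0.707, 0.002, 0.003]
ft_force: [0.2, 0.0, -1.4]
width: 0.0593
grip_force: 15.0
time: 5.9
ee_pos: [0.4435, -0.0347, 0.1497]
eef_rot: [0.707, 0.707, -0.0, -0.0]
ft_force: [0.1, 0.1, -1.3]
width: 0.0591
grip_force: 15.0
time: 6.28
ee_pos: [0.4134, -0.1554, 0.1498]
eef_rot: [0.707, 0.707, -0.0, -0.0]
ft_force: [1.4, 0.4, -0.7]
width: 0.059
grip_force: 15.0
time: 6.9
ee_pos: [0.3843, -0.275, 0.15]
eef_rot: [0.707, 0.707, 0.0, -0.0]
ft_force: [0.2, 1.2, -1.2]
width: 0.059
grip_force: 15.0
```

```bash

python3 -m pendant '[{"dp":[0,0,0.35],"rotation":[0,0,0],"jaw":0},{"dp":[0,0,0.65],"rotation":[0,0,0],"jaw":0},{"dp":[0,0,0.8],"rotation":[0,0,0],"jaw":0},{"dp":[0,0,0.88],"rotation":[0,0,0],"jaw":0},{"dp":[0,0,0.88],"rotation":[0,0,0],"jaw":0},{"dp":[0,0,0.88],"rotation":[0,0,0],"jaw":1},{"dp":[0,0,0.88],"rotation":[0,0,0],"jaw":1},{"dp":[0,0,0.88],"rotation":[0,0,0],"jaw":1}]'
python3 -m pendant '[{"dp":[0,0,-0.15],"rotation":[0,0,0],"jaw":1},{"dp":[0,0,-0.5],"rotation":[0,0,0],"jaw":1},{"dp":[0,0,-0.87],"rotation":[0,0,0],"jaw":1},{"dp":[0,0,-0.87],"rotation":[0,0,0],"jaw":1}]'
python3 -m pendant '[{"dp":[0.3,0.17,0],"rotation":[0,0,0],"jaw":1},{"dp":[0.64,0.37,0],"rotation":[0,0,0],"jaw":1},{"dp":[0.64,0.37,0],"rotation":[0,0,0],"jaw":1}]'
python3 -m pendant '[{"dp":[0.3,0.17,0],"rotation":[0,0,0],"jaw":1},{"dp":[0.64,0.37,0],"rotation":[0,0,0],"jaw":1},{"dp":[0.64,0.37,0],"rotation":[0,0,0],"jaw":1},{"dp":[0.64,0.37,0],"rotation":[0,0,0],"jaw":1}]'
python3 - <<'E'
from bench import r,camera
from h import *
c=camera('wrist'); np.savez('cap_w',**c)
w=cloud(c); z=w[...,2]
x,y=w[...,0],w[...,1]
for n,cx,cy,lo,hi in [('ram',.495,-.083,.044,.06),('jar',.484,-.001,.07,.085),('cup',.385,-.275,.045,.066)]:
    m=(abs(x-cx)<.045)&(abs(y-cy)<.045)&(z>lo)&(z<hi); p=w[m]
    if len(p)>10: print(n,len(p),np.median(p[:,2]),circ(p),cv2.minEnclosingCircle((p[:,:2]*1000).astype(np.float32)))
E
```

```text
time: 7.9
ee_pos: [0.3848, -0.2752, 0.0191]
eef_rot: [0.707, 0.707, -0.0, 0.001]
ft_force: [-0.0, -0.1, -1.2]
width: 0.0807
grip_force: 0.0
time: 8.4
ee_pos: [0.3867, -0.2763, 0.1534]
eef_rot: [0.707, 0.707, -0.0, 0.004]
ft_force: [0.8, -0.5, -0.2]
width: 0.0866
grip_force: 0.0
time: 8.78
ee_pos: [0.4418, -0.1744, 0.149]
eef_rot: [0.705, 0.71, 0.001, -0.0]
ft_force: [0.2, -0.5, -0.4]
width: 0.0874
grip_force: 0.0
time: 9.28
ee_pos: [0.4949, -0.0837, 0.1484]
eef_rot: [0.707, 0.707, -0.0, -0.0]
ft_force: [-0.3, -0.8, 0.3]
width: 0.0872
grip_force: 0.0
ram 1244 0.051049848255717845 (array([ 0.49650817, -0.07986465]), np.float64(0.03004372027869739)) ((496.5836486816406, -80.42803955078125), 32.75371170043945)
jar 4092 0.07648913271146479 (array([0.4857424 , 0.00164159]), np.float64(0.019117312704747137)) ((485.63189697265625, 1.3558294773101807), 27.5196475982666)
cup 233 0.04943903298556657 (array([ 0.38592444, -0.27287279]), np.float64(0.028652332524981797)) ((387.9335021972656, -252.75418090820312), 21.10092544555664)
```

```bash

python3 -m pendant '[{"dp":[0.012,0.006,0.35],"rotation":[0,0,0],"jaw":1},{"dp":[0.012,0.006,0.65],"rotation":[0,0,0],"jaw":1},{"dp":[0.012,0.006,0.8],"rotation":[0,0,0],"jaw":1},{"dp":[0.012,0.006,0.88],"rotation":[0,0,0],"jaw":1},{"dp":[0.012,0.006,0.88],"rotation":[0,0,0],"jaw":0},{"dp":[0.012,0.006,0.88],"rotation":[0,0,0],"jaw":0},{"dp":[0.012,0.006,0.88],"rotation":[0,0,0],"jaw":0},{"dp":[0.012,0.006,0.88],"rotation":[0,0,0],"jaw":0}]' 15
python3 -m pendant '[{"dp":[0,0,-0.2],"rotation":[0,0,0],"jaw":0},{"dp":[0,0,-0.5],"rotation":[0,0,0],"jaw":0},{"dp":[0,0,-0.87],"rotation":[0,0,0],"jaw":0},{"dp":[0,0,-0.87],"rotation":[0,0,0],"jaw":0}]'
```

```text
time: 10.32
ee_pos: [0.497, -0.0814, 0.018]
eef_rot: [0.707, 0.707, 0.0, 0.001]
ft_force: [-1.9, -0.8, 7.5]
width: 0.0664
grip_force: 15.0
time: 10.82
ee_pos: [0.4989, -0.0812, 0.1515]
eef_rot: [0.707, 0.707, 0.001, 0.003]
ft_force: [-0.6, -0.4, -1.1]
width: 0.0665
grip_force: 15.0
```

```bash

python3 -m pendant '[{"dp":[-0.3,0.1,0],"rotation":[0,0,0],"jaw":0},{"dp":[-0.647,0.227,0],"rotation":[0,0,0],"jaw":0},{"dp":[-0.647,0.227,0],"rotation":[0,0,0],"jaw":0}]'
python3 -m pendant '[{"dp":[-0.3,0.1,0],"rotation":[0,0,0],"jaw":0},{"dp":[-0.55,0.2,0],"rotation":[0,0,0],"jaw":0},{"dp":[-0.647,0.227,0],"rotation":[0,0,0],"jaw":0},{"dp":[-0.647,0.227,0],"rotation":[0,0,0],"jaw":0},{"dp":[-0.647,0.227,0],"rotation":[0,0,0],"jaw":0}]'
python3 -m pendant '[{"dp":[0,0,0.35],"rotation":[0,0,0],"jaw":0},{"dp":[0,0,0.65],"rotation":[0,0,0],"jaw":0},{"dp":[0,0,0.8],"rotation":[0,0,0],"jaw":0},{"dp":[0,0,0.89],"rotation":[0,0,0],"jaw":0},{"dp":[0,0,0.89],"rotation":[0,0,0],"jaw":0},{"dp":[0,0,0.89],"rotation":[0,0,0],"jaw":1},{"dp":[0,0,0.89],"rotation":[0,0,0],"jaw":1},{"dp":[0,0,0.89],"rotation":[0,0,0],"jaw":1}]'
python3 -m pendant '[{"dp":[0,0,-0.15],"rotation":[0,0,0],"jaw":1},{"dp":[0,0,-0.5],"rotation":[0,0,0],"jaw":1},{"dp":[0,0,-0.89],"rotation":[0,0,0],"jaw":1},{"dp":[0,0,-0.89],"rotation":[0,0,0],"jaw":1}]'
python3 -m pendant '[{"dp":[0.4,-0.12,0],"rotation":[0,0,0],"jaw":1},{"dp":[0.917,-0.267,0],"rotation":[0,0,0],"jaw":1},{"dp":[0.917,-0.267,0],"rotation":[0,0,0],"jaw":1}]'
python3 -m pendant '[{"dp":[0.4,-0.12,0],"rotation":[0,0,0],"jaw":1},{"dp":[0.917,-0.267,0],"rotation":[0,0,0],"jaw":1},{"dp":[0.917,-0.267,0],"rotation":[0,0,0],"jaw":1},{"dp":[0.917,-0.267,0],"rotation":[0,0,0],"jaw":1},{"dp":[0.917,-0.267,0],"rotation":[0,0,0],"jaw":1}]'
python3 - <<'E'
from bench import r,camera
from h import *
c=camera('wrist'); np.savez('cap_w',**c)
w=cloud(c); z=w[...,2]
x,y=w[...,0],w[...,1]
for n,cx,cy,lo,hi in [('jar',.484,-.001,.07,.085)]:
    m=(abs(x-cx)<.045)&(abs(y-cy)<.045)&(z>lo)&(z<hi); p=w[m]
    if len(p)>10: print(n,len(p),np.median(p[:,2]),circ(p),cv2.minEnclosingCircle((p[:,:2]*1000).astype(np.float32)))
E
```

```text
time: 11.2
ee_pos: [0.53, -0.1829, 0.1458]
eef_rot: [0.709, 0.705, -0.001, -0.001]
ft_force: [0.1, 0.2, -2.8]
width: 0.0667
grip_force: 15.0
time: 11.82
ee_pos: [0.5645, -0.273, 0.1474]
eef_rot: [0.706, 0.708, 0.0, -0.0]
ft_force: [0.2, 0.4, -2.9]
width: 0.0666
grip_force: 15.0
time: 12.82
ee_pos: [0.5649, -0.2754, 0.0148]
eef_rot: [0.707, 0.707, 0.0, 0.001]
ft_force: [-0.2, -0.1, -0.0]
width: 0.0845
grip_force: 0.0
time: 13.32
ee_pos: [0.5676, -0.2756, 0.1546]
eef_rot: [0.707, 0.707, 0.002, 0.005]
ft_force: [0.0, -0.3, -0.8]
width: 0.0871
grip_force: 0.0
time: 13.7
ee_pos: [0.5239, -0.1334, 0.1486]
eef_rot: [0.705, 0.709, -0.0, 0.0]
ft_force: [0.3, -0.8, -0.8]
width: 0.0871
grip_force: 0.0
time: 14.32
ee_pos: [0.485, -0.002, 0.1476]
eef_rot: [0.708, 0.706, -0.0, 0.0]
ft_force: [-0.0, -1.2, -0.1]
width: 0.087
grip_force: 0.0
jar 3086 0.07644341236093706 (array([0.48559673, 0.00251642]), np.float64(0.019285233356937954)) ((485.5211181640625, 1.6639678478240967), 27.379901885986328)
```

```bash

python3 -m pendant '[{"dp":[0.013,0,0.35],"rotation":[0,0,0],"jaw":1},{"dp":[0.013,0,0.6],"rotation":[0,0,0],"jaw":1},{"dp":[0.013,0,0.75],"rotation":[0,0,0],"jaw":1},{"dp":[0.013,0,0.82],"rotation":[0,0,0],"jaw":1},{"dp":[0.013,0,0.82],"rotation":[0,0,0],"jaw":0},{"dp":[0.013,0,0.82],"rotation":[0,0,0],"jaw":0},{"dp":[0.013,0,0.82],"rotation":[0,0,0],"jaw":0},{"dp":[0.013,0,0.82],"rotation":[0,0,0],"jaw":0}]' 15
python3 -m pendant '[{"dp":[0,0,-0.2],"rotation":[0,0,0],"jaw":0},{"dp":[0,0,-0.5],"rotation":[0,0,0],"jaw":0},{"dp":[0,0,-0.82],"rotation":[0,0,0],"jaw":0},{"dp":[0,0,-0.82],"rotation":[0,0,0],"jaw":0}]'
python3 -m pendant '[{"dp":[-0.3,-0.01,0],"rotation":[0,0,0],"jaw":0},{"dp":[-0.723,-0.022,0],"rotation":[0,0,0],"jaw":0},{"dp":[-0.723,-0.022,0],"rotation":[0,0,0],"jaw":0}]'
python3 -m pendant '[{"dp":[-0.3,-0.01,0],"rotation":[0,0,0],"jaw":0},{"dp":[-0.723,-0.022,0],"rotation":[0,0,0],"jaw":0},{"dp":[-0.723,-0.022,0],"rotation":[0,0,0],"jaw":0}]'
python3 -m pendant '[{"dp":[-0.3,-0.01,0],"rotation":[0,0,0],"jaw":0},{"dp":[-0.6,-0.02,0],"rotation":[0,0,0],"jaw":0},{"dp":[-0.723,-0.022,0],"rotation":[0,0,0],"jaw":0},{"dp":[-0.723,-0.022,0],"rotation":[0,0,0],"jaw":0},{"dp":[-0.723,-0.022,0],"rotation":[0,0,0],"jaw":0}]'
```

```text
time: 15.38
ee_pos: [0.4848, 0.0018, 0.025]
eef_rot: [0.707, 0.707, 0.0, 0.0]
ft_force: [0.7, 0.9, -0.1]
width: 0.055
grip_force: 0.0
time: 15.88
ee_pos: [0.4865, 0.002, 0.1508]
eef_rot: [0.707, 0.707, 0.001, 0.003]
ft_force: [-0.3, 0.0, -1.7]
width: 0.0547
grip_force: 15.0
time: 16.25
ee_pos: [0.4797, -0.1117, 0.1461]
eef_rot: [0.71, 0.704, -0.001, -0.0]
ft_force: [0.5, 0.5, -1.7]
width: 0.0541
grip_force: 15.0
time: 16.62
ee_pos: [0.4763, -0.2194, 0.1461]
eef_rot: [0.71, 0.705, -0.001, -0.001]
ft_force: [-0.5, 0.4, -0.9]
width: 0.0538
grip_force: 15.0
time: 17.25
ee_pos: [0.4752, -0.321, 0.1474]
eef_rot: [0.706, 0.708, 0.0, -0.0]
ft_force: [0.6, 0.3, -1.7]
width: 0.0542
grip_force: 15.0
```

```bash

python3 -m pendant '[{"dp":[0,0,0.35],"rotation":[0,0,0],"jaw":0},{"dp":[0,0,0.65],"rotation":[0,0,0],"jaw":0},{"dp":[0,0,0.78],"rotation":[0,0,0],"jaw":0},{"dp":[0,0,0.82],"rotation":[0,0,0],"jaw":0},{"dp":[0,0,0.83],"rotation":[0,0,0],"jaw":0},{"dp":[0,0,0.84],"rotation":[0,0,0],"jaw":0},{"dp":[0,0,0.84],"rotation":[0,0,0],"jaw":0}]'
```

```text
time: 18.12
ee_pos: [0.475, -0.3238, 0.0224]
eef_rot: [0.707, 0.707, 0.0, 0.001]
ft_force: [0.4, 0.3, -2.2]
width: 0.054
grip_force: 15.0
```

```bash

python3 -m pendant '[{"dp":[0,0,0.008],"rotation":[0,0,0],"jaw":0},{"dp":[0,0,0.008],"rotation":[0,0,0],"jaw":0},{"dp":[0,0,0.008],"rotation":[0,0,0],"jaw":1},{"dp":[0,0,0.008],"rotation":[0,0,0],"jaw":1},{"dp":[0,0,0.008],"rotation":[0,0,0],"jaw":1},{"dp":[0,0,0.008],"rotation":[0,0,0],"jaw":1}]'
python3 -m pendant '[{"dp":[0,0,-0.15],"rotation":[0,0,0],"jaw":1},{"dp":[0,0,-0.5],"rotation":[0,0,0],"jaw":1},{"dp":[0,0,-0.88],"rotation":[0,0,0],"jaw":1},{"dp":[0,0,-0.88],"rotation":[0,0,0],"jaw":1}]'
python3 -m pendant '[{"dp":[0.4,0.1,0],"rotation":[0,0,0],"jaw":1},{"dp":[1,0.2,0],"rotation":[0,0,0],"jaw":1},{"dp":[1,0.2,0],"rotation":[0,0,0],"jaw":1},{"dp":[1,0.2,0],"rotation":[0,0,0],"jaw":1}]'
python3 - <<'E'
from bench import r,camera
from h import *
for n in ['top','wrist']:
    c=camera(n); np.savez('cap2_'+n,**c); cv2.imwrite(f'pics/{n}2.png',c['image'][:,:,::-1])
    w=cloud(c); z=w[...,2]; x,y=w[...,0],w[...,1]; H=hsv(c); h,s=H[...,0],H[...,1]
    for k,a,b,cx,cy in [('blue',100,130,.473,.085),('green',50,90,.485,0),('red',-1,10,.497,-.083)]:
        m=(abs(x-cx)<.048)&(abs(y-cy)<.048)&(h>=max(a,0))&(h<b)&(s>110)&(z<.015); p=w[m]
        if len(p)>50: print(n,k,len(p),np.median(p,0).round(4),cv2.minEnclosingCircle((p[:,:2]*1000).astype(np.float32)))
    m=(abs(x-.573)<.03)&(abs(y+.007)<.06)&(h<32)&(s>140)&(z>.008); p=w[m]; 
    if len(p)>50: print(n,'rattle',len(p),cv2.minAreaRect((p[:,:2]*1000).astype(np.float32)),np.percentile(p[:,2],[5,50,95]))
    for k,cx,cy,lo,hi in [('cup',.385,-.275,.045,.066),('ram',.565,-.275,.04,.055),('jar',.475,-.325,.06,.08)]:
        m=(abs(x-cx)<.045)&(abs(y-cy)<.045)&(z>lo)&(z<hi); p=w[m]
        if len(p)>10: print(n,k,len(p),np.median(p[:,2]),cv2.minEnclosingCircle((p[:,:2]*1000).astype(np.float32)))
    if n=='top':
        q=lambda u,v: np.nanmedian(w[v-1:v+2,u-1:u+2].reshape(-1,3),0).round(3)
        print(q(392,199),q(452,199),q(452,336),q(392,336))
E
```

```text
time: 18.88
ee_pos: [0.4745, -0.3233, 0.0203]
eef_rot: [0.707, 0.707, 0.0, -0.0]
ft_force: [0.4, 0.3, 0.8]
width: 0.0837
grip_force: 0.0
time: 19.38
ee_pos: [0.4769, -0.3244, 0.157]
eef_rot: [0.707, 0.707, 0.0, 0.004]
ft_force: [1.4, 0.4, -0.3]
width: 0.0871
grip_force: 0.0
time: 19.88
ee_pos: [0.5047, -0.1707, 0.1518]
eef_rot: [0.705, 0.709, -0.0, -0.0]
ft_force: [-0.4, -1.6, -0.7]
width: 0.0873
grip_force: 0.0
top blue 1120 [0.4722 0.0839 0.008 ] ((472.16424560546875, 83.718017578125), 37.355918884277344)
top red 1094 [ 0.4959 -0.0838  0.0081] ((495.9794006347656, -84.52118682861328), 37.52174758911133)
top rattle 445 ((573.6507568359375, -8.090286254882812), (24.005308151245117, 90.35134887695312), 2.541055679321289) [0.02482202 0.03122144 0.03517742]
top cup 62 0.05721658902303128 ((373.2828369140625, -257.853271484375), 19.872953414916992)
[ 0.572 -0.172  0.266] [ 0.531 -0.149  0.544] [ 0.419 -0.132  0.576] [ 0.338 -0.239  0.004]
wrist green 668 [0.4843 0.0069 0.0066] ((481.0483703613281, 9.553224563598633), 27.031394958496094)
wrist red 5002 [ 0.4974 -0.0815  0.0066] ((497.4660339355469, -83.00606536865234), 39.1182861328125)
wrist rattle 1813 ((575.45751953125, -22.038406372070312), (26.00249481201172, 64.57757568359375), 1.2165895700454712) [0.02274116 0.02742956 0.03269603]
wrist cup 102 0.05312274940578307 ((386.53515625, -273.0605163574219), 29.6375675201416)
wrist ram 662 0.04652015391211933 ((566.5402221679688, -273.4414978027344), 33.38419723510742)
wrist jar 768 0.07172769830328649 ((474.179443359375, -316.79156494140625), 24.767929077148438)
```

View pics/top2.png

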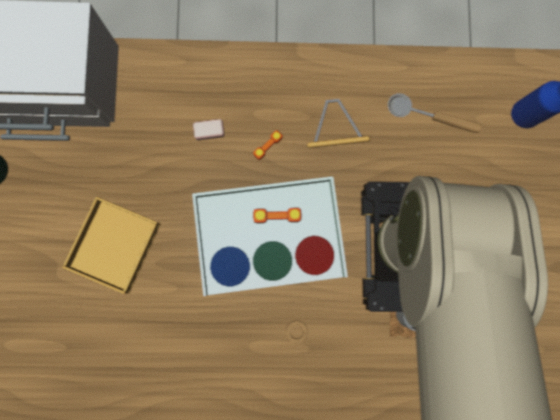

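Top view: all three coasters are now empty, with blue at (230,266), green at (272,260) and red at (315,255). The rattle hasn't moved and is still at (277,215); the arm hides the mat. The wrist view puts the cup, ramekin and jar upright on the mat, with rim heights of .053, .0465 and .072. Next is the rattle.

```bash

python3 -m pendant '[{"dp":[0.4,0.2,0],"rotation":[0,0,0],"jaw":0.5},{"dp":[0.8,0.46,0],"rotation":[0,0,0],"jaw":0.5},{"dp":[0.8,0.46,0],"rotation":[0,0,0],"jaw":0.5},{"dp":[0.8,0.46,0],"rotation":[0,0,0],"jaw":0.5},{"dp":[0.8,0.46,0],"rotation":[0,0,0],"jaw":0.5}]'
python3 -m pendant '[{"dp":[0.29,0,0],"rotation":[0,0,-0.007],"jaw":0.5},{"dp":[0.29,0,0],"rotation":[0,0,-0.007],"jaw":0.5},{"dp":[0.29,0,0.4],"rotation":[0,0,-0.007],"jaw":0.5},{"dp":[0.29,0,0.4],"rotation":[0,0,-0.007],"jaw":0.5},{"dp":[0.29,0,0.4],"rotation":[0,0,-0.007],"jaw":0.5}]'
```

```text
time: 20.6
ee_pos: [0.573, -0.056, 0.1519]
eef_rot: [0.708, 0.706, -0.001, 0.0]
ft_force: [0.5, -0.1, 0.3]
width: 0.0472
grip_force: 0.0
time: 21.22
ee_pos: [0.5741, -0.0109, 0.0939]
eef_rot: [0.692, 0.722, 0.0, 0.0]
ft_force: [-0.5, -0.3, 0.4]
width: 0.0437
grip_force: 0.0
```

```bash

python3 -m pendant '[{"dp":[0.02,0,0.25],"rotation":[0,0,0],"jaw":0.5},{"dp":[0.02,0,0.45],"rotation":[0,0,0],"jaw":0.5},{"dp":[0.02,0,0.565],"rotation":[0,0,0],"jaw":0.5},{"dp":[0.02,0,0.565],"rotation":[0,0,0],"jaw":0.5},{"dp":[0.02,0,0.565],"rotation":[0,0,0],"jaw":0},{"dp":[0.02,0,0.565],"rotation":[0,0,0],"jaw":0},{"dp":[0.02,0,0.565],"rotation":[0,0,0],"jaw":0},{"dp":[0.02,0,0.565],"rotation":[0,0,0],"jaw":0}]' 12
python3 -m pendant '[{"dp":[0,0,0],"rotation":[0,0,0],"jaw":0},{"dp":[0,0,0],"rotation":[0,0,0],"jaw":0}]'
```

```text
time: 22.22
ee_pos: [0.5737, -0.007, 0.008]
eef_rot: [0.691, 0.723, 0.0, 0.0]
ft_force: [-0.4, 0.0, 3.3]
width: 0.0158
grip_force: 12.0
time: 22.48
ee_pos: [0.5737, -0.007, 0.008]
eef_rot: [0.691, 0.723, 0.0, 0.0]
ft_force: [-1.9, -1.0, 6.6]
width: 0.016
grip_force: 12.0
```

```bash

python3 -m pendant '[{"dp":[0,0,-0.2],"rotation":[0,0,0],"jaw":0},{"dp":[0,0,-0.5],"rotation":[0,0,0],"jaw":0},{"dp":[0,0,-0.8],"rotation":[0,0,0],"jaw":0},{"dp":[0,0,-0.8],"rotation":[0,0,0],"jaw":0}]'
python3 -m pendant '[{"dp":[0.3,-0.05,0],"rotation":[0,0,0],"jaw":0},{"dp":[0.714,-0.109,0],"rotation":[0,0,0],"jaw":0},{"dp":[0.714,-0.109,0],"rotation":[0,0,0],"jaw":0}]'
python3 -m pendant '[{"dp":[0.3,-0.05,0],"rotation":[0,0,0],"jaw":0},{"dp":[0.714,-0.109,0],"rotation":[0,0,0],"jaw":0},{"dp":[0.714,-0.109,0],"rotation":[0,0,0],"jaw":0}]'
python3 -m pendant '[{"dp":[0.3,-0.05,0],"rotation":[0,0,0.068],"jaw":0},{"dp":[0.6,-0.09,0],"rotation":[0,0,0.068],"jaw":0},{"dp":[0.714,-0.109,0],"rotation":[0,0,0.068],"jaw":0},{"dp":[0.714,-0.109,0],"rotation":[0,0,0.068],"jaw":0},{"dp":[0.714,-0.109,0],"rotation":[0,0,0.068],"jaw":0},{"dp":[0.714,-0.109,0],"rotation":[0,0,0.068],"jaw":0}]'
python3 - <<'E'
from bench import r,camera
from h import *
c=camera('wrist'); cv2.imwrite('pics/w3.png',c['image'][:,:,::-1])
E
```

```text
time: 22.98
ee_pos: [0.5753, -0.0066, 0.1309]
eef_rot: [0.691, 0.723, 0.002, 0.002]
ft_force: [0.2, 0.3, -1.9]
width: 0.0158
grip_force: 12.0
time: 23.35
ee_pos: [0.5503, 0.1052, 0.1271]
eef_rot: [0.688, 0.725, 0.0, -0.001]
ft_force: [0.9, -0.1, -0.4]
width: 0.0157
grip_force: 12.0
time: 23.72
ee_pos: [0.5289, 0.2108, 0.1271]
eef_rot: [0.688, 0.725, 0.0, -0.001]
ft_force: [-0.3, 0.6, 0.3]
width: 0.0161
grip_force: 12.0
time: 24.48
ee_pos: [0.5111, 0.3101, 0.1273]
eef_rot: [0.829, 0.559, -0.0, 0.0]
ft_force: [0.0, -0.1, -0.6]
width: 0.016
grip_force: 12.0
```

View pics/w3.png

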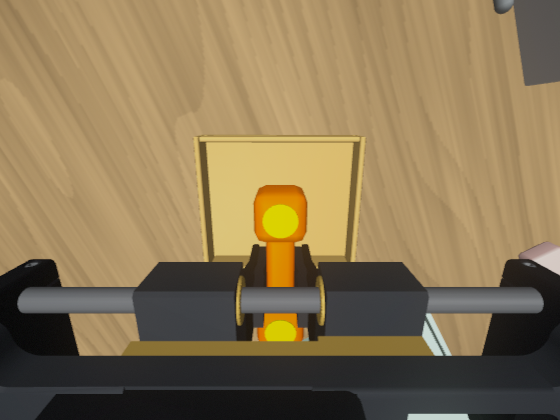

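The wrist view shows the rattle held at (280,265), aligned and centred over the basket, whose rim spans x 197–363. Lower and release.

```bash

python3 -m pendant '[{"dp":[0,0,0.3],"rotation":[0,0,0],"jaw":0},{"dp":[0,0,0.6],"rotation":[0,0,0],"jaw":0},{"dp":[0,0,0.74],"rotation":[0,0,0],"jaw":0},{"dp":[0,0,0.785],"rotation":[0,0,0],"jaw":0},{"dp":[0,0,0.785],"rotation":[0,0,0],"jaw":0},{"dp":[0,0,0.785],"rotation":[0,0,0],"jaw":0.45},{"dp":[0,0,0.785],"rotation":[0,0,0],"jaw":0.45},{"dp":[0,0,0.785],"rotation":[0,0,0],"jaw":0.45}]'
python3 -m pendant '[{"dp":[0,0,-0.15],"rotation":[0,0,0],"jaw":0.45},{"dp":[0,0,-0.5],"rotation":[0,0,0],"jaw":0.45},{"dp":[0,0,-0.95],"rotation":[0,0,0],"jaw":0.5},{"dp":[0,0,-0.95],"rotation":[0,0,0],"jaw":0.5},{"dp":[0,0,-0.95],"rotation":[0,0,0],"jaw":0.5}]'
python3 - <<'E'
from bench import r,camera
from h import *
c=camera('top'); np.savez('cap3_top',**c); cv2.imwrite('pics/top3.png',c['image'][:,:,::-1])
w=cloud(c); z=w[...,2]; x,y=w[...,0],w[...,1]
for k,cx,cy,lo,hi in [('cup',.385,-.275,.045,.066),('ram',.565,-.275,.04,.055),('jar',.475,-.325,.06,.08)]:
        m=(abs(x-cx)<.045)&(abs(y-cy)<.045)&(z>lo)&(z<hi); p=w[m]
        if len(p)>10: print(k,len(p),np.median(p[:,2]),cv2.minEnclosingCircle((p[:,:2]*1000).astype(np.float32)))
q=lambda u,v: np.nanmedian(w[v-1:v+2,u-1:u+2].reshape(-1,3),0).round(3)
print(q(392,199),q(452,199),q(452,336),q(392,336))
c=camera('wrist'); w=cloud(c);z=w[...,2];H=hsv(c)
m=(H[...,0]<32)&(H[...,1]>140)&(abs(w[...,0]-.511)<.07)&(abs(w[...,1]-.312)<.07)&(z>.015)&(z<.06)
p=w[m&(H[...,0]<12)]; print('rattle?',len(p),np.nanmedian(p,0) if len(p) else'',np.percentile(p[:,2],[5,95]) if len(p) else '', cv2.minAreaRect((p[:,:2]*1000).astype(np.float32)))
E
```

```text
time: 25.52
ee_pos: [0.5105, 0.312, 0.0103]
eef_rot: [0.829, 0.56, 0.0, 0.0]
ft_force: [1.0, 0.1, -0.3]
width: 0.0358
grip_force: 0.0
time: 26.15
ee_pos: [0.5104, 0.312, 0.1534]
eef_rot: [0.829, 0.56, 0.001, 0.0]
ft_force: [-0.8, -0.6, -0.3]
width: 0.0436
grip_force: 0.0
cup 291 0.057024231111822976 ((384.54278564453125, -275.8923645019531), 30.14451026916504)
ram 324 0.04801171182400771 ((564.8089599609375, -276.18939208984375), 33.200538635253906)
jar 709 0.07384175117760261 ((474.8841857910156, -329.1441955566406), 27.75912857055664)
[ 0.612 -0.244  0.004] [ 0.614 -0.369  0.004] [ 0.339 -0.359  0.004] [ 0.338 -0.24   0.003]
rattle? 0   ((0.0, 0.0), (0.0, 0.0), 0.0)
```

View pics/top3.png

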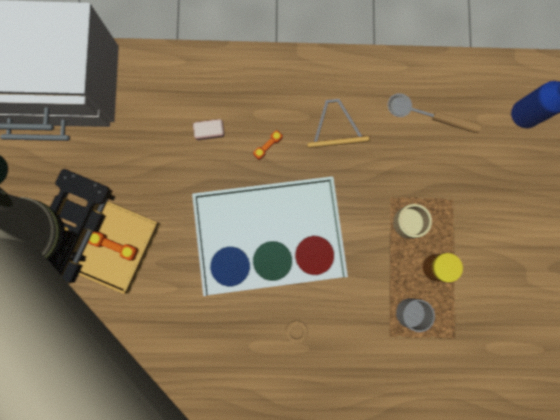

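The top view shows the rattle lying in the basket at (113,246). On the mat are the ramekin at (414,221), jar at (448,267) and cup at (416,315), all upright. Now return the ramekin to red.

```bash

python3 -m pendant '[{"dp":[-0.4,0.2,0],"rotation":[0,0,-0.0609],"jaw":0.5},{"dp":[-0.842,0.41,0],"rotation":[0,0,-0.0609],"jaw":0.5},{"dp":[-0.842,0.41,0],"rotation":[0,0,-0.0609],"jaw":1},{"dp":[-0.842,0.41,0],"rotation":[0,0,-0.0609],"jaw":1},{"dp":[-0.842,0.41,0],"rotation":[0,0,-0.0609],"jaw":1}]'
python3 -m pendant '[{"dp":[-0.4,0.04,0],"rotation":[0,0,0],"jaw":1},{"dp":[-0.994,0.1,0],"rotation":[0,0,0],"jaw":1},{"dp":[-0.994,0.1,0],"rotation":[0,0,0],"jaw":1},{"dp":[-0.994,0.1,0],"rotation":[0,0,0],"jaw":1}]'
python3 -m pendant '[{"dp":[-0.4,0.04,0],"rotation":[0,0,0],"jaw":1},{"dp":[-0.994,0.1,0],"rotation":[0,0,0],"jaw":1},{"dp":[-0.994,0.1,0],"rotation":[0,0,0],"jaw":1},{"dp":[-0.994,0.1,0],"rotation":[0,0,0],"jaw":1}]'
python3 -m pendant '[{"dp":[-0.4,0.04,0],"rotation":[0,0,0],"jaw":1},{"dp":[-0.994,0.1,0],"rotation":[0,0,0],"jaw":1},{"dp":[-0.994,0.1,0],"rotation":[0,0,0],"jaw":1},{"dp":[-0.994,0.1,0],"rotation":[0,0,0],"jaw":1},{"dp":[-0.994,0.1,0],"rotation":[0,0,0],"jaw":1}]'
```

```text
time: 26.88
ee_pos: [0.5194, 0.1727, 0.1518]
eef_rot: [0.707, 0.707, -0.0, -0.001]
ft_force: [-0.5, -0.1, 0.2]
width: 0.0657
grip_force: 0.0
time: 27.38
ee_pos: [0.5351, 0.0216, 0.1519]
eef_rot: [0.708, 0.706, -0.0, -0.0]
ft_force: [-1.0, 0.3, -0.7]
width: 0.0866
grip_force: 0.0
time: 27.88
ee_pos: [0.5502, -0.1264, 0.1519]
eef_rot: [0.708, 0.707, 0.0, -0.0]
ft_force: [-0.6, 0.1, -0.3]
width: 0.0868
grip_force: 0.0
time: 28.5
ee_pos: [0.566, -0.2719, 0.1524]
eef_rot: [0.706, 0.708, 0.001, -0.0]
ft_force: [0.4, 0.4, 0.6]
width: 0.087
grip_force: 0.0
```

```bash

python3 -m pendant '[{"dp":[-0.005,0,0.35],"rotation":[0,0,0],"jaw":1},{"dp":[-0.005,0,0.65],"rotation":[0,0,0],"jaw":1},{"dp":[-0.005,0,0.85],"rotation":[0,0,0],"jaw":1},{"dp":[-0.005,0,0.92],"rotation":[0,0,0],"jaw":1},{"dp":[-0.005,0,0.92],"rotation":[0,0,0],"jaw":0},{"dp":[-0.005,0,0.92],"rotation":[0,0,0],"jaw":0},{"dp":[-0.005,0,0.92],"rotation":[0,0,0],"jaw":0},{"dp":[-0.005,0,0.92],"rotation":[0,0,0],"jaw":0}]' 15
python3 -m pendant '[{"dp":[0,0,0],"rotation":[0,0,0],"jaw":0},{"dp":[0,0,-0.2],"rotation":[0,0,0],"jaw":0},{"dp":[0,0,-0.5],"rotation":[0,0,0],"jaw":0},{"dp":[0,0,-0.9],"rotation":[0,0,0],"jaw":0},{"dp":[0,0,-0.9],"rotation":[0,0,0],"jaw":0}]'
python3 -m pendant '[{"dp":[0.3,-0.1,0],"rotation":[0,0,0],"jaw":0},{"dp":[0.638,-0.228,0],"rotation":[0,0,0],"jaw":0},{"dp":[0.638,-0.228,0],"rotation":[0,0,0],"jaw":0}]'
python3 -m pendant '[{"dp":[0.3,-0.1,0],"rotation":[0,0,0],"jaw":0},{"dp":[0.5,-0.18,0],"rotation":[0,0,0],"jaw":0},{"dp":[0.638,-0.228,0],"rotation":[0,0,0],"jaw":0},{"dp":[0.638,-0.228,0],"rotation":[0,0,0],"jaw":0},{"dp":[0.638,-0.228,0],"rotation":[0,0,0],"jaw":0},{"dp":[0.638,-0.228,0],"rotation":[0,0,0],"jaw":0}]'
```

```text
time: 29.5
ee_pos: [0.5657, -0.2765, 0.0158]
eef_rot: [0.707, 0.707, 0.0, 0.001]
ft_force: [-0.9, 0.3, 8.3]
width: 0.0668
grip_force: 15.0
time: 30.12
ee_pos: [0.5674, -0.277, 0.1548]
eef_rot: [0.707, 0.707, 0.001, 0.004]
ft_force: [0.2, -0.1, -2.8]
width: 0.0668
grip_force: 15.0
time: 30.5
ee_pos: [0.5295, -0.176, 0.1489]
eef_rot: [0.705, 0.709, -0.0, -0.001]
ft_force: [0.6, -1.2, -1.7]
width: 0.0668
grip_force: 15.0
time: 31.25
ee_pos: [0.4967, -0.0859, 0.1492]
eef_rot: [0.708, 0.706, -0.0, -0.0]
ft_force: [-0.1, 0.2, -2.3]
width: 0.0666
grip_force: 15.0
```

```bash

python3 -m pendant '[{"dp":[0.013,0,0.35],"rotation":[0,0,0],"jaw":0},{"dp":[0.013,0,0.65],"rotation":[0,0,0],"jaw":0},{"dp":[0.013,0,0.8],"rotation":[0,0,0],"jaw":0},{"dp":[0.013,0,0.864],"rotation":[0,0,0],"jaw":0},{"dp":[0.013,0,0.864],"rotation":[0,0,0],"jaw":0},{"dp":[0.013,0,0.864],"rotation":[0,0,0],"jaw":1},{"dp":[0.013,0,0.864],"rotation":[0,0,0],"jaw":1},{"dp":[0.013,0,0.864],"rotation":[0,0,0],"jaw":1}]'
python3 -m pendant '[{"dp":[0,0,-0.15],"rotation":[0,0,0],"jaw":1},{"dp":[0,0,-0.5],"rotation":[0,0,0],"jaw":1},{"dp":[0,0,-0.87],"rotation":[0,0,0],"jaw":1},{"dp":[0,0,-0.87],"rotation":[0,0,0],"jaw":1}]'
python3 -m pendant '[{"dp":[-0.3,-0.17,0],"rotation":[0,0,0],"jaw":1},{"dp":[-0.638,-0.373,0],"rotation":[0,0,0],"jaw":1},{"dp":[-0.638,-0.373,0],"rotation":[0,0,0],"jaw":1}]'
python3 -m pendant '[{"dp":[-0.3,-0.17,0],"rotation":[0,0,0],"jaw":1},{"dp":[-0.638,-0.373,0],"rotation":[0,0,0],"jaw":1},{"dp":[-0.638,-0.373,0],"rotation":[0,0,0],"jaw":1},{"dp":[-0.638,-0.373,0],"rotation":[0,0,0],"jaw":1},{"dp":[-0.638,-0.373,0],"rotation":[0,0,0],"jaw":1}]'
```

```text
time: 32.25
ee_pos: [0.4969, -0.0831, 0.0202]
eef_rot: [0.707, 0.707, 0.0, 0.001]
ft_force: [-0.2, 0.3, -0.1]
width: 0.085
grip_force: 0.0
time: 32.75
ee_pos: [0.4991, -0.0831, 0.1545]
eef_rot: [0.707, 0.707, 0.002, 0.003]
ft_force: [-0.0, -1.0, -0.0]
width: 0.0873
grip_force: 0.0
time: 33.12
ee_pos: [0.4377, -0.1829, 0.1495]
eef_rot: [0.71, 0.704, -0.001, -0.0]
ft_force: [0.0, 0.6, 0.2]
width: 0.0869
grip_force: 0.0
time: 33.75
ee_pos: [0.3854, -0.2728, 0.1501]
eef_rot: [0.706, 0.708, 0.0, -0.0]
ft_force: [-0.6, 0.5, -0.2]
width: 0.087
grip_force: 0.0
```

```bash

python3 -m pendant '[{"dp":[0,0,0.35],"rotation":[0,0,0],"jaw":1},{"dp":[0,0,0.65],"rotation":[0,0,0],"jaw":1},{"dp":[0,0,0.8],"rotation":[0,0,0],"jaw":1},{"dp":[0,0,0.88],"rotation":[0,0,0],"jaw":1},{"dp":[0,0,0.88],"rotation":[0,0,0],"jaw":0},{"dp":[0,0,0.88],"rotation":[0,0,0],"jaw":0},{"dp":[0,0,0.88],"rotation":[0,0,0],"jaw":0},{"dp":[0,0,0.88],"rotation":[0,0,0],"jaw":0}]' 15
python3 -m pendant '[{"dp":[0,0,0],"rotation":[0,0,0],"jaw":0},{"dp":[0,0,-0.2],"rotation":[0,0,0],"jaw":0},{"dp":[0,0,-0.5],"rotation":[0,0,0],"jaw":0},{"dp":[0,0,-0.87],"rotation":[0,0,0],"jaw":0},{"dp":[0,0,-0.87],"rotation":[0,0,0],"jaw":0}]'
python3 -m pendant '[{"dp":[0.3,0.07,0],"rotation":[0,0,0],"jaw":0},{"dp":[0.799,0.195,0],"rotation":[0,0,0],"jaw":0},{"dp":[0.799,0.195,0],"rotation":[0,0,0],"jaw":0},{"dp":[0.799,0.195,0],"rotation":[0,0,0],"jaw":0}]'
python3 -m pendant '[{"dp":[0.3,0.07,0],"rotation":[0,0,0],"jaw":0},{"dp":[0.799,0.195,0],"rotation":[0,0,0],"jaw":0},{"dp":[0.799,0.195,0],"rotation":[0,0,0],"jaw":0},{"dp":[0.799,0.195,0],"rotation":[0,0,0],"jaw":0}]'
python3 -m pendant '[{"dp":[0.3,0.07,0],"rotation":[0,0,0],"jaw":0},{"dp":[0.6,0.14,0],"rotation":[0,0,0],"jaw":0},{"dp":[0.799,0.195,0],"rotation":[0,0,0],"jaw":0},{"dp":[0.799,0.195,0],"rotation":[0,0,0],"jaw":0},{"dp":[0.799,0.195,0],"rotation":[0,0,0],"jaw":0},{"dp":[0.799,0.195,0],"rotation":[0,0,0],"jaw":0}]'
```

```text
time: 34.75
ee_pos: [0.3849, -0.2746, 0.0189]
eef_rot: [0.707, 0.707, -0.0, 0.001]
ft_force: [-0.9, 0.2, 4.8]
width: 0.0592
grip_force: 15.0
time: 35.38
ee_pos: [0.3865, -0.2756, 0.1526]
eef_rot: [0.707, 0.707, -0.0, 0.004]
ft_force: [0.5, 0.3, -2.1]
width: 0.0592
grip_force: 15.0
time: 35.88
ee_pos: [0.4136, -0.1539, 0.1482]
eef_rot: [0.707, 0.708, -0.0, -0.0]
ft_force: [-0.3, -0.4, -0.9]
width: 0.0593
grip_force: 15.0
time: 36.38
ee_pos: [0.4432, -0.0352, 0.1484]
eef_rot: [0.707, 0.707, -0.0, -0.0]
ft_force: [0.3, -0.9, -1.5]
width: 0.0589
grip_force: 15.0
time: 37.12
ee_pos: [0.4725, 0.0832, 0.1485]
eef_rot: [0.708, 0.706, -0.0, 0.0]
ft_force: [-0.5, 0.3, -0.7]
width: 0.0594
grip_force: 15.0
```

```bash

python3 -m pendant '[{"dp":[0.008,0,0.35],"rotation":[0,0,0],"jaw":0},{"dp":[0.008,0,0.65],"rotation":[0,0,0],"jaw":0},{"dp":[0.008,0,0.78],"rotation":[0,0,0],"jaw":0},{"dp":[0.008,0,0.836],"rotation":[0,0,0],"jaw":0},{"dp":[0.008,0,0.836],"rotation":[0,0,0],"jaw":0},{"dp":[0.008,0,0.836],"rotation":[0,0,0],"jaw":1},{"dp":[0.008,0,0.836],"rotation":[0,0,0],"jaw":1},{"dp":[0.008,0,0.836],"rotation":[0,0,0],"jaw":1}]'
python3 -m pendant '[{"dp":[0,0,-0.15],"rotation":[0,0,0],"jaw":1},{"dp":[0,0,-0.5],"rotation":[0,0,0],"jaw":1},{"dp":[0,0,-0.85],"rotation":[0,0,0],"jaw":1},{"dp":[0,0,-0.85],"rotation":[0,0,0],"jaw":1}]'
python3 -m pendant '[{"dp":[-0.4,0.005,0],"rotation":[0,0,0],"jaw":1},{"dp":[-0.912,0.005,0],"rotation":[0,0,0],"jaw":1},{"dp":[-0.912,0.005,0],"rotation":[0,0,0],"jaw":1},{"dp":[-0.912,0.005,0],"rotation":[0,0,0],"jaw":1}]'
python3 -m pendant '[{"dp":[-0.4,0.005,0],"rotation":[0,0,0],"jaw":1},{"dp":[-0.912,0.005,0],"rotation":[0,0,0],"jaw":1},{"dp":[-0.912,0.005,0],"rotation":[0,0,0],"jaw":1},{"dp":[-0.912,0.005,0],"rotation":[0,0,0],"jaw":1}]'
python3 -m pendant '[{"dp":[-0.4,0.005,0],"rotation":[0,0,0],"jaw":1},{"dp":[-0.912,0.005,0],"rotation":[0,0,0],"jaw":1},{"dp":[-0.912,0.005,0],"rotation":[0,0,0],"jaw":1},{"dp":[-0.912,0.005,0],"rotation":[0,0,0],"jaw":1},{"dp":[-0.912,0.005,0],"rotation":[0,0,0],"jaw":1},{"dp":[-0.912,0.005,0],"rotation":[0,0,0],"jaw":1}]'
```

```text
time: 38.12
ee_pos: [0.4728, 0.0864, 0.0238]
eef_rot: [0.707, 0.707, 0.0, 0.0]
ft_force: [-1.3, 0.3, 0.2]
width: 0.0809
grip_force: 0.0
time: 38.62
ee_pos: [0.4746, 0.0871, 0.1545]
eef_rot: [0.707, 0.707, 0.002, 0.003]
ft_force: [0.5, -0.2, -2.1]
width: 0.0871
grip_force: 0.0
time: 39.12
ee_pos: [0.4728, -0.0507, 0.1503]
eef_rot: [0.708, 0.706, -0.0, -0.0]
ft_force: [0.6, 0.6, 1.1]
width: 0.0869
grip_force: 0.0
time: 39.62
ee_pos: [0.4742, -0.1857, 0.1506]
eef_rot: [0.707, 0.707, 0.0, -0.0]
ft_force: [0.2, 0.1, 0.2]
width: 0.087
grip_force: 0.0
time: 40.38
ee_pos: [0.4752, -0.3219, 0.1512]
eef_rot: [0.706, 0.708, 0.0, 0.0]
ft_force: [-0.1, -0.3, 0.0]
width: 0.087
grip_force: 0.0
```

```bash

python3 -m pendant '[{"dp":[-0.013,0,0.35],"rotation":[0,0,0],"jaw":1},{"dp":[-0.013,0,0.65],"rotation":[0,0,0],"jaw":1},{"dp":[-0.013,0,0.8],"rotation":[0,0,0],"jaw":1},{"dp":[-0.013,0,0.866],"rotation":[0,0,0],"jaw":1},{"dp":[-0.013,0,0.866],"rotation":[0,0,0],"jaw":0},{"dp":[-0.013,0,0.866],"rotation":[0,0,0],"jaw":0},{"dp":[-0.013,0,0.866],"rotation":[0,0,0],"jaw":0},{"dp":[-0.013,0,0.866],"rotation":[0,0,0],"jaw":0}]' 15
python3 -m pendant '[{"dp":[0,0,0],"rotation":[0,0,0],"jaw":0},{"dp":[0,0,0],"rotation":[0,0,0],"jaw":0},{"dp":[0,0,-0.2],"rotation":[0,0,0],"jaw":0},{"dp":[0,0,-0.5],"rotation":[0,0,0],"jaw":0},{"dp":[0,0,-0.86],"rotation":[0,0,0],"jaw":0},{"dp":[0,0,-0.86],"rotation":[0,0,0],"jaw":0}]'
python3 -m pendant '[{"dp":[0.3,0.01,0],"rotation":[0,0,0],"jaw":0},{"dp":[0.722,0.021,0],"rotation":[0,0,0],"jaw":0},{"dp":[0.722,0.021,0],"rotation":[0,0,0],"jaw":0},{"dp":[0.722,0.021,0],"rotation":[0,0,0],"jaw":0}]'
python3 -m pendant '[{"dp":[0.3,0.01,0],"rotation":[0,0,0],"jaw":0},{"dp":[0.722,0.021,0],"rotation":[0,0,0],"jaw":0},{"dp":[0.722,0.021,0],"rotation":[0,0,0],"jaw":0},{"dp":[0.722,0.021,0],"rotation":[0,0,0],"jaw":0}]'
python3 -m pendant '[{"dp":[0.3,0.01,0],"rotation":[0,0,0],"jaw":0},{"dp":[0.6,0.021,0],"rotation":[0,0,0],"jaw":0},{"dp":[0.722,0.021,0],"rotation":[0,0,0],"jaw":0},{"dp":[0.722,0.021,0],"rotation":[0,0,0],"jaw":0},{"dp":[0.722,0.021,0],"rotation":[0,0,0],"jaw":0},{"dp":[0.722,0.021,0],"rotation":[0,0,0],"jaw":0}]'
```

```text
time: 41.38
ee_pos: [0.4748, -0.3262, 0.0215]
eef_rot: [0.707, 0.707, -0.0, 0.001]
ft_force: [2.2, -0.4, 0.3]
width: 0.055
grip_force: 0.3
time: 42.12
ee_pos: [0.4764, -0.3267, 0.1538]
eef_rot: [0.707, 0.707, 0.0, 0.003]
ft_force: [-0.2, 0.5, -1.6]
width: 0.0539
grip_force: 15.0
time: 42.62
ee_pos: [0.4771, -0.2179, 0.1491]
eef_rot: [0.707, 0.707, -0.0, -0.0]
ft_force: [0.7, -0.8, -1.5]
width: 0.0542
grip_force: 15.0
time: 43.12
ee_pos: [0.4808, -0.1108, 0.1496]
eef_rot: [0.708, 0.706, -0.0, -0.0]
ft_force: [-0.8, 0.3, -0.9]
width: 0.0538
grip_force: 15.0
time: 43.88
ee_pos: [0.4842, -0.0027, 0.1498]
eef_rot: [0.708, 0.706, -0.0, -0.0]
ft_force: [-0.1, -0.1, -0.9]
width: 0.0539
grip_force: 15.0
```

```bash

python3 -m pendant '[{"dp":[0.014,0,0.35],"rotation":[0,0,0],"jaw":0},{"dp":[0.014,0,0.65],"rotation":[0,0,0],"jaw":0},{"dp":[0.014,0,0.78],"rotation":[0,0,0],"jaw":0},{"dp":[0.014,0,0.828],"rotation":[0,0,0],"jaw":0},{"dp":[0.014,0,0.828],"rotation":[0,0,0],"jaw":0},{"dp":[0.014,0,0.828],"rotation":[0,0,0],"jaw":1},{"dp":[0.014,0,0.828],"rotation":[0,0,0],"jaw":1},{"dp":[0.014,0,0.828],"rotation":[0,0,0],"jaw":1}]'
python3 -m pendant '[{"dp":[0,0,-0.15],"rotation":[0,0,0],"jaw":1},{"dp":[0,0,-0.5],"rotation":[0,0,0],"jaw":1},{"dp":[0,0,-0.9],"rotation":[0,0,0],"jaw":1},{"dp":[0,0,-0.9],"rotation":[0,0,0],"jaw":1}]'
python3 -m pendant '[{"dp":[-0.4,0,0],"rotation":[0,0,0],"jaw":1},{"dp":[-1,0,0],"rotation":[0,0,0],"jaw":1},{"dp":[-1,0,0],"rotation":[0,0,0],"jaw":1},{"dp":[-1,0,0],"rotation":[0,0,0],"jaw":1}]'
python3 -m pendant '[{"dp":[-0.4,0,0],"rotation":[0,0,0],"jaw":1},{"dp":[-1,0,0],"rotation":[0,0,0],"jaw":1},{"dp":[-1,0,0],"rotation":[0,0,0],"jaw":1},{"dp":[-1,0,0],"rotation":[0,0,0],"jaw":1},{"dp":[-1,0,0],"rotation":[0,0,0],"jaw":1}]'
python3 - <<'E'
from bench import r,camera
from h import *
c=camera('top'); cv2.imwrite('pics/top4.png',c['image'][:,:,::-1])
s=camera('side'); cv2.imwrite('pics/side4.png',s['image'][:,:,::-1])
w=cloud(c); z=w[...,2]; x,y=w[...,0],w[...,1]
for k,cx,cy,lo,hi in [('cup',.4725,.084,.045,.068),('ram',.4965,-.084,.04,.058),('jar',.4845,0,.06,.085)]:
        m=(abs(x-cx)<.042)&(abs(y-cy)<.042)&(z>lo)&(z<hi); p=w[m]
        print(k,len(p),np.median(p[:,2]),cv2.minEnclosingCircle((p[:,:2]*1000).astype(np.float32)))
H=hsv(c); m=(H[...,0]<12)&(H[...,1]>190)&(abs(x-.511)<.07)&(abs(y-.312)<.07)&(z>.012)
p=w[m]; print('rattle',len(p),cv2.minAreaRect((p[:,:2]*1000).astype(np.float32)),np.percentile(p[:,2],[5,50,95]))
E
```

```text
time: 44.88
ee_pos: [0.4844, 0.0009, 0.0262]
eef_rot: [0.707, 0.707, 0.0, 0.0]
ft_force: [0.0, 0.6, 0.1]
width: 0.0761
grip_force: 0.0
time: 45.38
ee_pos: [0.4866, 0.0013, 0.1649]
eef_rot: [0.707, 0.707, 0.002, 0.003]
ft_force: [0.9, 0.5, -0.5]
width: 0.0868
grip_force: 0.0
time: 45.88
ee_pos: [0.4833, -0.1513, 0.1599]
eef_rot: [0.709, 0.705, -0.0, -0.001]
ft_force: [0.2, 0.6, -0.4]
width: 0.0868
grip_force: 0.0
time: 46.5
ee_pos: [0.4846, -0.2965, 0.1607]
eef_rot: [0.706, 0.708, 0.0, -0.0]
ft_force: [-0.1, -0.4, -0.2]
width: 0.0874
grip_force: 0.0
cup 204 0.06201521788775338 ((472.56048583984375, 84.58540344238281), 29.964075088500977)
ram 291 0.052464496135435246 ((496.0233459472656, -83.59275817871094), 33.0056266784668)
jar 682 0.07788317155269914 ((484.185791015625, -0.10793303698301315), 27.1425724029541)
rattle 106 ((508.45654296875, 304.0552978515625), (82.79144287109375, 23.935043334960938), 67.77864074707031) [0.02584665 0.03100321 0.03441495]
```

View pics/top4.png

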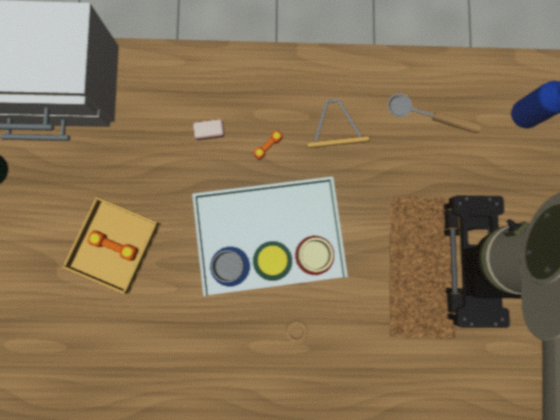

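View pics/side4.png

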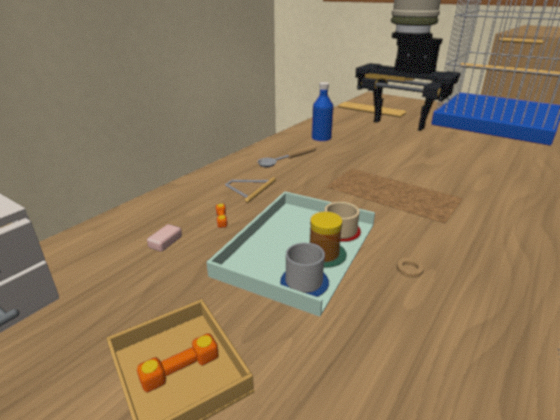

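Both views show the cup (230,266), jar (272,260) and ramekin (315,255) upright and within about 2 mm of their coaster centres. The rattle lies flat in the basket at (113,246), and the gripper is clear of everything.

```bash
python3 -c "
from bench import r
print(r.close_job())"
```

```text
the job is handed in; nothing more can be done
None
```

The job is handed in at about 46 s: the rattle lies flat in the basket, the cup, ramekin and jar stand upright on the blue, red and green coasters, each about 2 mm or less off centre, and the gripper is open and clear; no verdict was returned.

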